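# Free a trolley wheel from its quick-release service fork and park it in the chock

## Robot

A 6-joint arm with a two-finger parallel gripper is mounted at the origin on a cart in front of the work surface, level with it; the furniture and walls round the work are solid. World frame = base frame: x ahead of the robot, y to its left, z up, the work surface at z = 0. Lengths are in m, angles in degrees, forces in N, time in s.
With the tool pointing down it reaches from about 0.375 to 0.9 m from the base axis. Payload 3.1 kg.
Tool frame: the origin (TCP) lies at the very end of the fingers, on their centre line; the grasp point (between the pads) lies 19 mm behind it; z points along the fingers, y is the line along which they close (so a half turn about z gives the same grasp; the last joint's range is limited). The gripper opens to 87 mm and grips with 3 to 60 N. Pads are 19 mm wide; open, the fingers measure 117 mm over their backs; the gripper's body (75 mm by 190 mm) begins 51 mm behind the grasp point.
Start: joints at [57.382, 30.224, 82.088, -0, 67.689, -10.227], TCP at [0.238, 0.578, 0.223] pointing down, gripper open.
Joint ranges: [-176.69, 176.69], [-43.24, 126.21], [12.49, 139.97], [-82, 262], [0, 151.66], [-163.58, 163.58]. Speed limits (degrees/s): [159.86, 159.86, 180, 180, 180, 180].

## Interface

Orientations are given as a 3x3 rotation matrix whose columns are the frame's x, y, z axes.
In Python, from rig import * gives the robot as it stands.
- The arm moves only by the tool jog_arm, never from a script. Its arguments are lists of equal length, an entry for each row: "delta_pos": the shift along the world's x, y, z in cm, a list of three; "turn": the turn about the world's z in degrees; "grip": the closure, from 0 (fully open) to 1 (shut). In form: {"delta_pos": [[x, y, z], ...], "turn": [turn, ...], "grip": [grip, ...]}. A call has 1 to 12 rows; each row is the pose to reach, as a shift and turn from the pose commanded when the call began; what a row does not reach only later rows make up. A row lasts 1/8 s, in which the tool goes at most 62.5 mm and 10.7 degrees, less where a joint would pass 70% of its speed; a pose out of reach is approached as far as the arm can. A call with a gripper value outside its range is refused whole. The fingers move at their own pace and stop on an object; the grip force is fixed at half the most. Time passes only in rows, so rows that repeat a pose let the fingers close. It gives the time, the measured TCP pose, the force, the opening and the grip force at its end, in the units of the state.
- read_state(): the state, without advancing time (a new reading comes with each control period).
- capture(name): name is "scene" or "top" or "wrist"; returns a dict with "color" (420x560x3 uint8, blue, green, red), "fovy" (degrees; the focal length in pixels is half the picture's height over the tangent of half this angle, whatever the lens; pixels are square), "cx", "cy" (the principal point, pixels), "camera_from_world" (4x4, takes a point from world to camera coordinates). Camera axes: x right, y up, looking along -z (the intrinsics and any distortion apply to the point x, -y, -z); pixel columns grow to the right and rows downward; lengths in m; the calibration is good to about 2 mm. A picture is of the moment at which its call begins. There is no depth.
- hand_in(): hands the job in; it is judged then, once.
The state is a dict: "time_s": time; "joint_positions": joint angles; "qvel": joint speeds; "tau": joint torques, N m; "position": TCP position; "tcp_rot": TCP orientation; "force": force on the tool from outside, world axes, zero at the start; "moment": the same for the moment, N m; "opening": opening from 0.0 (shut) to 1.0 (fully open); "grasp_force": force on a finger pad.
Only numpy, scipy, OpenCV 4.12 (cv2) and the standard library are available. Lean on these libraries where they do the work, as an engineer would, in place of code of your own. Each camera call takes 0.05 s, during which the arm holds its last target. There are 200 camera calls.

## Task

Flip the service fork's cam lever all the way over, with the wheel still sitting in its seat, then take hold of the wheel, lift its axle over the lips and lower it out through the open bottoms of the slots. Stand the wheel gently in the wooden chock, down on its floor between the rails the axle square across the tray's length, let go of it and leave the lever open. Do not let the wheel fall, and leave the tape measure, torch, patch box and tape roll where they lie.

Things in the scene. Friction and masses are not known exactly. Their poses are not given: they have to be found in the camera images.
- service_fork: Grey steel stand fixed to the bench. Origin: on the bench below the axle seat; x back (-x = front, where the wheel comes out), y along the axle, z up. Two cheek plates 10 mm thick, inner faces at y +-60 mm, x -60 to +65, z 97 to 158, on posts at x 40 to 65; nothing joins them above. Foot rails 10 mm high at y +-54 to +-76, x -70 to +75; a 10 mm base plate between them only at x > -5.
- fork_seat (a point): Centre of the seated axle, midway between the cheeks: fork x 0, y 0, z 130 mm; axes as the fork. Each cheek has the same L-shaped slot, closed at front, back and top (ceiling z 150 mm). Seat pocket: x -7.5 to +7.5, floor z 124. In front of it a lip, x -12 to -7.5, top z 128: the axle's centre must rise to 135..143 mm to pass over.
- slot_mouth (a point): Midway between the cheeks, at the open lower end of the slots' vertical channels (x -29 to -12 mm): fork x -20.5, y 0, z 97 mm. Here the axle goes down; with its centre under z 91 mm it is free of the cheeks and can be drawn forward between the foot rails over the bare bench; with its centre in front of x -80 mm it can be raised past the cheeks.
- lever_pivot (a point): Point on the lever's hinge axis (which runs along the fork's y), level with the middle of the handle: fork x -43, y +110, z 130 mm. The steel keeper and hub turn round it outside the +y cheek (y 71 to 81 mm); open, the keeper stands up to z 167 mm there, so carry the wheel over it. The lever's arm is at y 93 to 101 mm, outside the axle's end (y 85 mm).
- cam_lever (a joint): Lever angle, rad. 0 = closed: arm up, leaning 15 degrees back (fork +x), keeper across the slot in front of the axle's +y end. Growing: the handle goes over to the front (fork -x) and down; at 1.75 (stop) the arm points forward, 5 degrees above level, and the keeper is clear. Starts at 0 to 0.2; stays where left (friction 0.15 N m, about 2 N at the handle).
- lever_handle (a point): Middle of the lever's handle: a black bar 16 mm thick and 39 mm long along the fork's y (y 91 to 130 mm), 75 mm from the hinge axis. The arm joins the bar's inner 10 mm; nothing else is beside or above the bar, so it can be pushed from behind and above.
- wheel: Loose rubber wheel, 110 mm diameter, 34 mm wide, flat sides, about 0.45 kg, on a fixed steel axle 12 mm thick, 170 mm long. Origin: wheel's centre; y along the axle (ends alike). Hub to y +-29 mm (32 mm diameter), collars y +-50 to +-57 (20 mm diameter). Starts seated in the fork, tyre 27 mm above the cheeks, free to be gripped from above across its width.
- wheel_chock: Wooden tray fixed to the bench, 140 mm (x) by 84 mm (y). The wheel stands in it with its axle along the tray's y, either way round, its centre 63 mm above the bench. Origin on the bench below its middle. Trough: floor 8 mm above the bench, 78 mm long (x), 50 mm wide (y), between rails with tops 22 mm above the bench.
- chock_seat (a point): Centre of the trough's floor, 8 mm above the bench, axes as the tray.
- tape_measure: Bystander: yellow and black tape measure, 37 x 74 x 62 mm high, loose on the bench. Origin at the centre of its underside.
- torch: Bystander: black pocket torch lying on the bench, 121 mm long (its y), 33 mm thick. Origin below its middle, on the bench.
- patch_box: Bystander: small red and brown cardboard box, 60 x 90 x 32 mm high, loose. Origin at the centre of its underside.
- tape_roll: Bystander: roll of black tape lying flat, 96 mm diameter, 20 mm high, loose. Origin at the centre of its underside.
There are look-alikes about, which are no part of the job. Of the things that look like the wheel_chock, the larger one is meant.

How it is judged (in metres and radians):
On the way, in this order (a step that is already met when the one before it is completed fails the run):
1. the cam lever is swung over to at least 1.5 rad while the axle still sits in its seat (within 8 mm) (value of joint cam_lever above 1.5 rad and distance between wheel and fork_seat below 0.008 m), for 0.1 s.
2. the wheel, held by the gripper, is below the open ends of the slots (centre under 93 mm above the bench), still under or just in front of the fork (z of wheel in the frame of service_fork below 0.093 m and x of wheel in the frame of service_fork between -0.1 and 0.01 m and contact force between the fingers and wheel above 0.5 N).
At the end, for the whole second after the job is handed in: The wheel stands at rest in the chock's trough, on its floor (centre 50 to 60 mm above the floor, within 14 mm of the trough's middle), its axle within 0.22 rad of the tray's y; it is released and the cam lever is still open (over 1.4 rad) (horizontal distance between wheel and chock_seat below 0.014 m and z of wheel in the frame of chock_seat between 0.05 and 0.06 m and angle between the y axis of wheel and the y axis of wheel_chock, either way round below 0.22 rad and linear speed of wheel below 0.02 m/s and value of joint cam_lever above 1.4 rad); the robot touches nothing.
It fails at once if the wheel falls (faster than 0.45 m/s while the fingers do not hold it) (contact force between the fingers and wheel below 0.2 N and linear speed of wheel above 0.45 m/s).
It fails at once if the tape measure is moved more than 25 mm (distance of tape_measure from where it was at the start of the episode above 0.025 m).
It fails at once if the torch is moved more than 25 mm (distance of torch from where it was at the start of the episode above 0.025 m).
It fails at once if the patch box is moved more than 25 mm (distance of patch_box from where it was at the start of the episode above 0.025 m).
It fails at once if the tape roll is moved more than 25 mm (distance of tape_roll from where it was at the start of the episode above 0.025 m).
It also fails if it takes over 54 s, if anything falls off the work surface, if the arm or the gripper's body presses on something with over 40 N, if the wrist force passes 120 N, or if a joint passes its speed limit or range.

## Working session

There is one attempt and no reset: what is moved stays moved. The work goes in short steps, Python scripts to look and compute and a tool call to move; the robot and the scene stay as the last step left them, time stands still between calls to the robot, and variables do not carry over. Pictures are saved under pics/ and viewed, at most 10 in all, crops included, and the job is handed in when it is done.

Besides the shell and the picture viewer there is one more tool, called after "Emit:" as name(argument=value, ...), one argument or row to a line, values as JSON. jog_arm: Moves the arm, as the interface text tells. Its arguments: {"type":"object","properties":{"delta_pos":{"type":"array"},"turn":{"type":"array"},"grip":{"type":"array"}},"required":["delta_pos","turn","grip"]}

```bash
mkdir -p pics; cat > h.py <<'E'
from rig import *
import numpy as np, cv2
def cam(n):
    c=capture(n); return c
def ray(c,u,v):
    im=c["color"]; f=im.shape[0]/2/np.tan(np.radians(c["fovy"]/2))
    T=np.array(c["camera_from_world"]); R=T[:3,:3]; o=-R.T@T[:3,3]
    d=R.T@np.array([(u-c["cx"])/f,-(v-c["cy"])/f,-1]); return o,d
def onz(c,u,v,z):
    o,d=ray(c,u,v); return o+d*(z-o[2])/d[2]
def proj(c,p):
    im=c["color"]; f=im.shape[0]/2/np.tan(np.radians(c["fovy"]/2))
    q=np.array(c["camera_from_world"])@np.append(p,1); return c["cx"]+f*q[0]/-q[2], c["cy"]-f*q[1]/-q[2]
E
python3 - <<'E'
from h import *
import pickle
D={n:cam(n) for n in("scene","top","wrist")}
pickle.dump(D,open("d.pkl","wb"))
for n,c in D.items():
    print(n,{k:v for k,v in c.items() if k not in("color","camera_from_world")},ray(c,280,210))
cv2.imwrite("pics/top.png",cv2.resize(D["top"]["color"],(800,600),interpolation=cv2.INTER_CUBIC))
cv2.imwrite("pics/scene.png",cv2.resize(D["scene"]["color"],(800,600),interpolation=cv2.INTER_CUBIC))
E
```

```text
scene {'fovy': 48.87184349894068, 'cx': 279.8919906414895, 'cy': 210.5096468468932} (array([ 0.07138704, -0.80833144,  0.72179832]), array([ 0.41807717,  0.74747441, -0.5162313 ]))
top {'fovy': 45.078144447414914, 'cx': 290.6268625875904, 'cy': 208.11713996089318} (array([0.2925525 , 0.00786798, 1.46278613]), array([ 0.1820268 ,  0.00472314, -0.98351352]))
wrist {'fovy': 59.10792623412681, 'cx': 278.7037466308606, 'cy': 212.36692164844928} (array([0.16306206, 0.60828493, 0.38484542]), array([ 0.26537219, -0.10677268, -0.95824333]))
```

View pics/top.png

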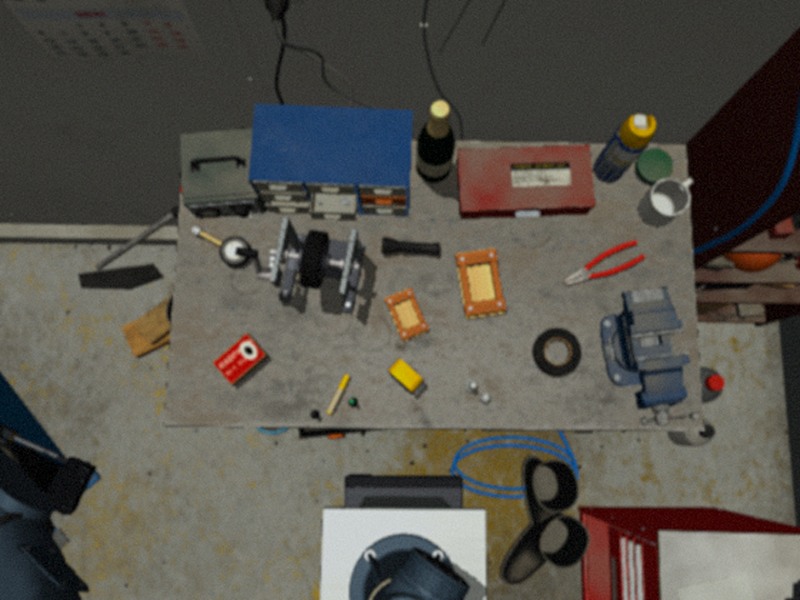

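View pics/scene.png

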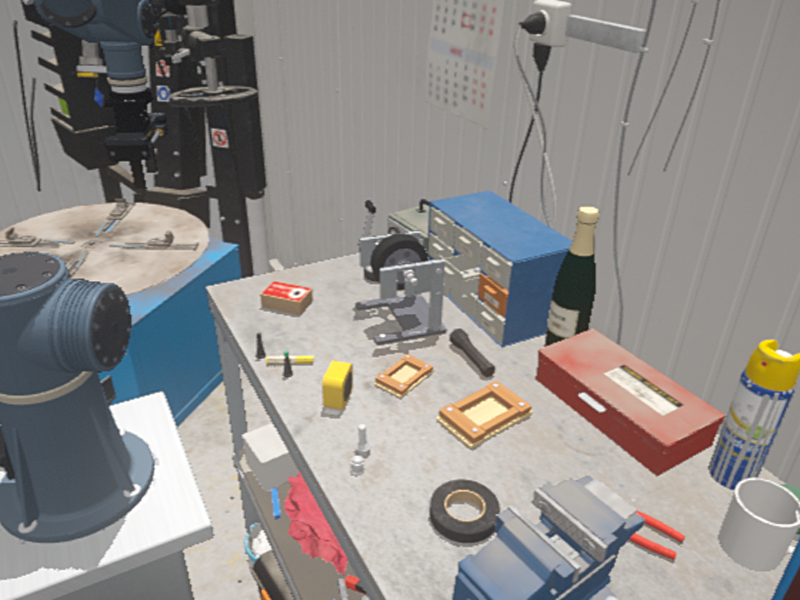

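The top view shows these, all in 800x600 pixels:
- **Chock candidates:** large tray at (481,283), small tray at (408,314). I choose the larger.
- **Fork and wheel:** (315,262).
- **Lever handle:** on the fork's left side at about (240,250). The torch at (411,247) and the mug are not it.

Next is one close crop.

```bash
python3 - <<'E'
import pickle,cv2,numpy as np
D=pickle.load(open("d.pkl","rb"))
a=D["top"]["color"][135:255,120:370]
a=cv2.resize(a,None,fx=3.2,fy=3.2,interpolation=cv2.INTER_CUBIC)[:,:800]
b=D["scene"]["color"][130:250,230:400]; b=cv2.resize(b,(306,216),interpolation=cv2.INTER_CUBIC)
cv2.imwrite("pics/crop.png",np.vstack([a,np.pad(b,((0,0),(0,800-306),(0,0)))])[:600])
E
```

```text
(no output)
```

View pics/crop.png

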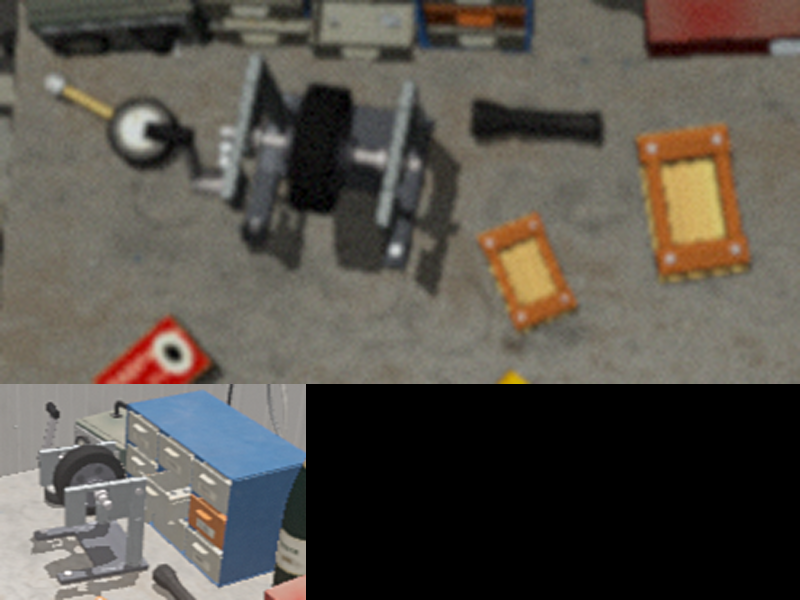

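The crop shows:
- **Lever handle:** black bar at (150–190,130), with its arm running to the hub at (205,185).
- **Cheek top edges:** (255,58)→(230,200) and (410,85)→(385,222).
- **Tyre top:** (322,150).
- **Large chock corners:** (638,138), (727,125), (750,265), (662,280).

```bash
python3 - <<'E'
from h import *
import pickle
D=pickle.load(open("d.pkl","rb")); c=D["top"]
P=lambda x,y,z: onz(c,120+x/3.2,135+y/3.2,z)
L=[P(255,58,.158),P(230,200,.158)];R=[P(410,85,.158),P(385,222,.158)]
for s in(L,R): 
    d=s[0]-s[1]; print("cheek",s[0].round(3),s[1].round(3),np.linalg.norm(d).round(3),np.degrees(np.arctan2(d[1],d[0])))
lb,rb=L[0],R[0]; print("sep",np.linalg.norm((L[0]+L[1]-R[0]-R[1])/2))
print("mid",(sum(L)+sum(R)).round(3)/4)
print("tyre front/back at z.13..",P(322,205,.13).round(3),P(325,88,.13).round(3),P(322,150,.185).round(3))
print("handle",P(148,130,.2).round(3),P(190,130,.2).round(3))
C=[P(*q,.022) for q in((638,138),(727,125),(750,265),(662,280))]
print("chock",np.mean(C,0).round(4),[x.round(3) for x in C])
d=C[0]-C[3]+C[1]-C[2];print(np.degrees(np.arctan2(d[1],d[0])))
for n,q in dict(measure=(512,380),torch=(537,122)).items(): print(n,P(*q,.03).round(3))
# red / small-scale check of chock in scene: project
s=D["scene"]
for p in C: print(np.array(proj(s,p))*800/560)
f=(sum(L)+sum(R))/4
for p in L+R: print("cheek sc",np.array(proj(s,p))*800/560)
print(read_state()["tcp_rot"])
E
```

```text
cheek [0.686 0.231 0.158] [0.565 0.246 0.158] 0.122 -7.207725900825776
cheek [0.664 0.101 0.158] [0.548 0.118 0.158] 0.118 -8.592914524136527
sep 0.13001626568855507
mid [0.61575 0.174   0.158  ]
tyre front/back at z.13.. [0.567 0.174 0.13 ] [0.669 0.175 0.13 ] [0.601 0.169 0.185]
handle [0.612 0.306 0.2  ] [0.613 0.273 0.2  ]
chock [ 0.597  -0.1506  0.022 ] [array([ 0.656, -0.099,  0.022]), array([ 0.669, -0.181,  0.022]), array([ 0.539, -0.201,  0.022]), array([ 0.524, -0.121,  0.022])]
8.846193220994053
measure [0.432 0.013 0.03 ]
torch [ 0.668 -0.007  0.03 ]
[493.42614353 379.48514834]
[529.33161599 404.85027036]
[469.38978261 437.42816428]
[434.30702527 409.74807454]
cheek sc [416.24860187 230.5593175 ]
cheek sc [358.2305514  239.16416652]
cheek sc [440.95149283 259.71651938]
cheek sc [380.31060846 268.96285082]
[[-9.24602608e-01  3.80932032e-01 -8.97462679e-04]
 [ 3.80932979e-01  9.24601563e-01 -1.41962254e-03]
 [ 2.89015698e-04 -1.65445983e-03 -9.99998590e-01]]
```

The two views agree: the fork has yaw -8° and its seat is at about (0.613,0.174). The chock is at (0.597,-0.151) with yaw +8.8°. I'll approach above the lever, fingers shut, and turn to the fork's y.

Emit:
jog_arm(
  delta_pos=[
    [4,-2.9,2],
    [8,-5.8,4],
    [12,-8.7,6],
    [16,-11.6,7],
    [20,-14.5,7.7],
    [24,-17.4,7.7],
    [28,-20.3,7.7],
    [32,-23.2,7.7],
    [36,-26.1,7.7],
    [39.6,-28.8,7.7],
    [39.6,-28.8,7.7],
    [39.6,-28.8,7.7],
  ],
  turn=[2,4,6,8,10,12,14,14.4,14.4,14.4,14.4,14.4],
  grip=[0.5,1,1,1,1,1,1,1,1,1,1,1],
)

```text
time_s: 1.65
position: [0.6333, 0.29, 0.2989]
tcp_rot: [[-0.99, 0.139, -0.002], [0.139, 0.99, 0.0], [0.002, -0.0, -1.0]]
force: [-0.8, 1.0, -0.5]
opening: 0.009
grasp_force: 0.0
```

```bash
python3 - <<'E'
from h import *
import pickle
c=cam("wrist"); pickle.dump(c,open("w1.pkl","wb"))
a=cv2.resize(c["color"],(800,600),interpolation=cv2.INTER_CUBIC)
s=np.array([.613,.174]);ex=np.array([.990,-.139]);ey=np.array([.139,.990])
F=lambda x,y,z: np.append(s+ex*x/1000+ey*y/1000,z/1000)
for p in [(-24,91,202),(-24,130,202),(-60,65,158),(65,65,158),(-60,-65,158),(65,-65,158),(0,85,130)]:
    u=np.array(proj(c,F(*p)))*800/560; print(p,u.round()); cv2.circle(a,tuple(int(i) for i in u),4,(0,255,0),1)
cv2.imwrite("pics/w1.png",a)
E
```

```text
(-24, 91, 202) [344. 253.]
(-24, 130, 202) [423. 253.]
(-60, 65, 158) [304. 174.]
(65, 65, 158) [314. 378.]
(-60, -65, 158) [ 71. 173.]
(65, -65, 158) [107. 378.]
(0, 85, 130) [347. 267.]
```

View pics/w1.png

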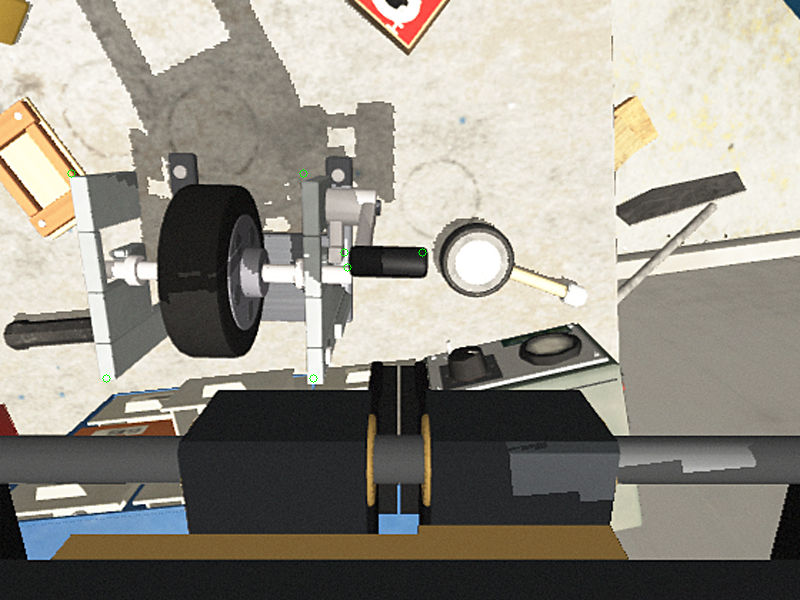

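The wrist view shows the lever handle at (350–427,247–277), about 4 mm behind my prediction, so the fork's yaw is nearer -10°. The wheel is seated, with the tyre at (160–262,185–357), and the pot on the right is clear. Now I'll push the lever from behind.

Emit:
jog_arm(
  delta_pos=[
    [0.4,0,-5],
    [0.4,0,-9],
    [0.4,0,-10.7],
    [0.4,0,-10.7],
    [-1,0.25,-10.5],
    [-2.5,0.5,-10.4],
    [-3.8,0.75,-10.3],
    [-5.1,1.0,-10.2],
    [-6.4,1.2,-10.5],
    [-7.7,1.45,-11],
    [-8.8,1.65,-11.7],
    [-9.8,1.85,-12.6],
  ],
  turn=[0,0,0,0,0,0,0,0,0,0,0,0],
  grip=[1,1,1,1,1,1,1,1,1,1,1,1],
)

```text
time_s: 3.2
position: [0.5349, 0.3086, 0.1731]
tcp_rot: [[-0.99, 0.139, -0.001], [0.139, 0.99, 0.0], [0.001, -0.0, -1.0]]
force: [1.6, -0.5, 1.4]
opening: 0.008
grasp_force: 0.8
```

Emit:
jog_arm(
  delta_pos=[
    [-0.6,0.1,-0.8],
    [-1.1,0.2,-1.6],
    [-1.4,0.25,-2.2],
    [-1.6,0.3,-2.8],
    [-1.6,0.3,-2.8],
  ],
  turn=[0,0,0,0,0],
  grip=[1,1,1,1,1],
)

```text
time_s: 3.82
position: [0.5195, 0.3113, 0.1449]
tcp_rot: [[-0.99, 0.139, -0.002], [0.139, 0.99, -0.0], [0.002, -0.001, -1.0]]
force: [0.8, -0.0, 0.1]
opening: 0.004
grasp_force: 0.0
```

Emit:
jog_arm(
  delta_pos=[
    [0,0,5],
    [0,0,10],
    [2,-3,15],
    [5,-8,18.5],
    [8,-13,18.5],
    [9.5,-13.6,18.5],
    [9.5,-13.6,18.5],
    [9.5,-13.6,18.5],
  ],
  turn=[0,0,0,0,0,0,0,0],
  grip=[1,1,0,0,0,0,0,0],
)

```text
time_s: 4.82
position: [0.6137, 0.1767, 0.3297]
tcp_rot: [[-0.99, 0.138, -0.003], [0.138, 0.99, 0.001], [0.003, 0.0, -1.0]]
force: [-0.5, -0.4, -0.7]
opening: 0.604
grasp_force: 0.0
```

```bash
python3 - <<'E'
from h import *
import pickle
c=cam("wrist"); pickle.dump(c,open("w2.pkl","wb"))
a=cv2.resize(c["color"],(800,600),interpolation=cv2.INTER_CUBIC)
s=np.array([.613,.174]);ex=np.array([.990,-.139]);ey=np.array([.139,.990])
F=lambda x,y,z: np.append(s+ex*x/1000+ey*y/1000,z/1000)
for p in [(-60,65,158),(65,65,158),(-60,-65,158),(65,-65,158),(0,85,130),(0,-85,130),(-118,110,136)]:
    u=np.array(proj(c,F(*p)))*800/560; print(p,u.round()); cv2.circle(a,tuple(int(i) for i in u),4,(0,255,0),1)
cv2.imwrite("pics/w2.png",a)
E
```

```text
(-60, 65, 158) [499. 178.]
(65, 65, 158) [488. 365.]
(-60, -65, 158) [288. 177.]
(65, -65, 158) [299. 364.]
(0, 85, 130) [515. 263.]
(0, -85, 130) [273. 262.]
(-118, 110, 136) [570.  80.]
```

View pics/w2.png

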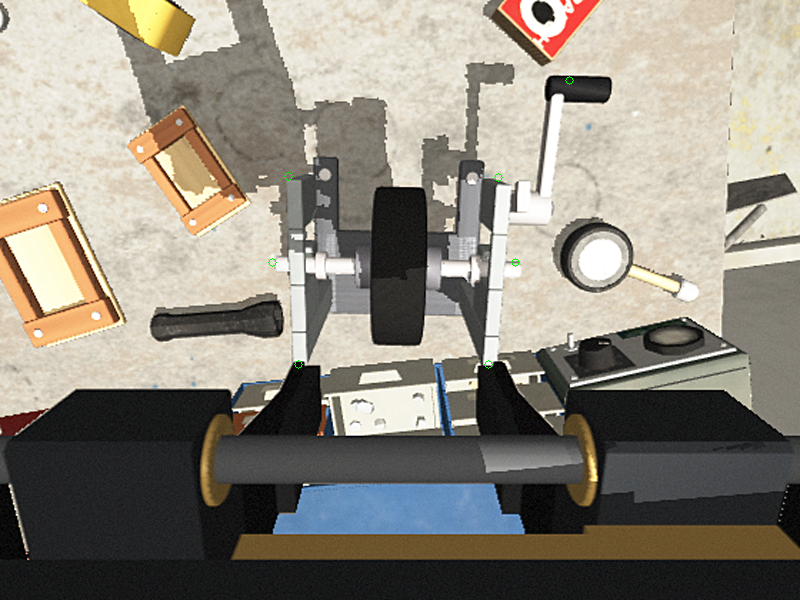

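The wrist view shows the lever fully over, with the handle at (547–610,75–103), and the wheel still seated, with the axle from (280,263) to (517,270). That puts the seat at (0.616,0.177) with yaw about -9.4°. I'll grip the tyre from above with the fingers partly open, since the cheeks are close.

Emit:
jog_arm(
  delta_pos=[
    [0.2,0,0],
    [0.2,0,-5],
    [0.2,0,-10],
    [0.2,0,-13],
    [0.2,0,-15.5],
    [0.2,0,-17.7],
    [0.2,0,-17.7],
    [0.2,0,-17.7],
    [0.2,0,-17.7],
    [0.2,0,-17.7],
    [0.2,0,-17.7],
    [0.2,0,-17.7],
  ],
  turn=[-1.5,-1.5,-1.5,-1.5,-1.5,-1.5,-1.5,-1.5,-1.5,-1.5,-1.5,-1.5],
  grip=[0.3,0.3,0.3,0.3,0.3,0.3,0.3,1,1,1,1,1],
)

```text
time_s: 6.38
position: [0.6175, 0.1753, 0.1544]
tcp_rot: [[-0.986, 0.165, 0.001], [0.165, 0.986, 0.0], [-0.001, 0.0, -1.0]]
force: [-0.1, -0.9, 3.5]
opening: 0.388
grasp_force: 30.0
```

Emit:
jog_arm(
  delta_pos=[
    [0,0,0.5],
    [0,0,0.95],
    [0,0,0.95],
    [0,0,0.95],
  ],
  turn=[0,0,0,0],
  grip=[1,1,1,1],
)

```text
time_s: 6.88
position: [0.6167, 0.1753, 0.1626]
tcp_rot: [[-0.986, 0.165, -0.001], [0.165, 0.986, -0.0], [0.001, -0.0, -1.0]]
force: [-0.4, -1.4, -4.3]
opening: 0.384
grasp_force: 30.0
```

Emit:
jog_arm(
  delta_pos=[
    [-0.5,0.08,0],
    [-1.0,0.17,0],
    [-1.5,0.25,0],
    [-2.0,0.33,0],
    [-2.0,0.33,0],
    [-2.0,0.33,0],
  ],
  turn=[0,0,0,0,0,0],
  grip=[1,1,1,1,1,1],
)

```text
time_s: 7.62
position: [0.5973, 0.1787, 0.1632]
tcp_rot: [[-0.986, 0.165, 0.001], [0.165, 0.986, -0.0], [-0.001, 0.0, -1.0]]
force: [-0.5, -0.2, -4.5]
opening: 0.387
grasp_force: 30.0
```

Emit:
jog_arm(
  delta_pos=[
    [-0.15,0.03,0],
    [-0.3,0.05,0],
    [-0.3,0.05,0],
    [-0.3,0.05,0],
  ],
  turn=[0,0,0,0],
  grip=[1,1,1,1],
)

```text
time_s: 8.12
position: [0.5946, 0.1791, 0.1632]
tcp_rot: [[-0.986, 0.165, 0.001], [0.165, 0.986, -0.0], [-0.001, 0.0, -1.0]]
force: [1.6, -0.2, -5.9]
opening: 0.386
grasp_force: 30.0
```

Emit:
jog_arm(
  delta_pos=[
    [0.22,-0.04,0],
    [0.22,-0.04,0],
    [0.22,-0.04,-0.7],
    [0.22,-0.04,-1.4],
    [0.22,-0.04,-2.1],
    [0.22,-0.04,-2.1],
  ],
  turn=[0,0,0,0,0,0],
  grip=[1,1,1,1,1,1],
)

```text
time_s: 8.88
position: [0.5955, 0.1787, 0.1409]
tcp_rot: [[-0.986, 0.165, -0.002], [0.165, 0.986, -0.0], [0.002, -0.001, -1.0]]
force: [-0.2, 0.9, -5.3]
opening: 0.386
grasp_force: 30.0
```

Emit:
jog_arm(
  delta_pos=[
    [0.05,0,-0.8],
    [0.05,0,-1.6],
    [0.05,0,-2.4],
    [0.05,0,-3.2],
    [0.05,0,-3.2],
  ],
  turn=[0,0,0,0,0],
  grip=[1,1,1,1,1],
)

```text
time_s: 9.5
position: [0.596, 0.1787, 0.109]
tcp_rot: [[-0.986, 0.165, -0.002], [0.165, 0.986, -0.0], [0.002, -0.001, -1.0]]
force: [-0.0, -0.7, -5.0]
opening: 0.39
grasp_force: 30.0
```

Emit:
jog_arm(
  delta_pos=[
    [-1,0.17,0],
    [-3,0.5,0],
    [-6,1,0],
    [-9,1.5,0],
    [-12,2,0],
    [-13.4,2.2,0],
    [-13.4,2.2,0],
    [-13.4,2.2,4],
    [-13.4,1.5,8],
    [-13.4,0,8.5],
    [-13.4,0,8.5],
  ],
  turn=[0,0,0,0,0,0,0,0,0,0,0],
  grip=[1,1,1,1,1,1,1,1,1,1,1],
)

```text
time_s: 10.88
position: [0.4632, 0.1775, 0.1947]
tcp_rot: [[-0.986, 0.167, 0.0], [0.167, 0.986, -0.0], [-0.0, -0.0, -1.0]]
force: [-0.8, -1.0, -5.3]
opening: 0.387
grasp_force: 30.0
```

Emit:
jog_arm(
  delta_pos=[
    [0,-2,1.5],
    [0,-5,3],
    [0.5,-9,5],
    [2,-13,6],
    [4,-17,6],
    [5.7,-20.7,6],
    [5.7,-20.7,6],
    [5.7,-20.7,6],
  ],
  turn=[2,5,9,13,16,18.4,18.4,18.4],
  grip=[1,1,1,1,1,1,1,1],
)

```text
time_s: 11.88
position: [0.5184, -0.0279, 0.253]
tcp_rot: [[-0.988, -0.154, -0.005], [-0.154, 0.988, 0.002], [0.004, 0.003, -1.0]]
force: [-0.4, 0.3, -4.5]
opening: 0.388
grasp_force: 30.0
```

```bash
python3 - <<'E'
from h import *
import pickle
c=cam("wrist"); pickle.dump(c,open("w3.pkl","wb"))
a=cv2.resize(c["color"],(800,600),interpolation=cv2.INTER_CUBIC)
for p in [(.656,-.099),(.669,-.181),(.539,-.201),(.524,-.121)]:
    u=np.array(proj(c,np.append(p,.022)))*800/560; print(p,u.round()); cv2.circle(a,tuple(int(i) for i in u),4,(0,255,0),1)
cv2.imwrite("pics/w3.png",a)
E
```

```text
(0.656, -0.099) [286. 404.]
(0.669, -0.181) [185. 404.]
(0.539, -0.201) [166. 246.]
(0.524, -0.121) [273. 243.]
```

View pics/w3.png

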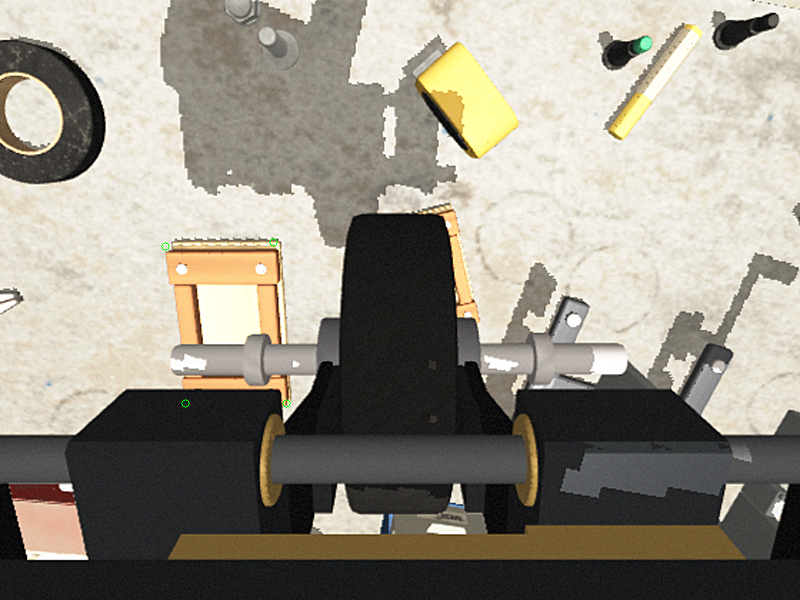

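The wrist view shows the chock's front top corners at (166,250) and (279,249). The rails' inner edges run (195,284)–(201,378) and (258,284)–(264,378). The wheel is held square.

```bash
python3 - <<'E'
from h import *
import pickle
c=pickle.load(open("w3.pkl","rb"))
P=lambda x,y:onz(c,x*.7,y*.7,.022)[:2]
q={k:P(*k) for k in [(166,250),(279,249),(195,284),(258,284),(201,378),(264,378)]}
for k,v in q.items(): print(k,v.round(4))
m1=(q[195,284]+q[258,284])/2; m2=(q[201,378]+q[264,378])/2
d=(m2-m1)/np.linalg.norm(m2-m1); print("yaw",np.degrees(np.arctan2(d[1],d[0])),"w",np.linalg.norm(q[195,284]-q[258,284]))
print("centre inner",m1+.039*d,"outer",(q[166,250]+q[279,249])/2+.070*d)
s=read_state(); print(s["position"],np.degrees(np.arctan2(s["tcp_rot"][1][1],s["tcp_rot"][0][1])))
E
```

```text
(166, 250) [ 0.5418 -0.2006]
(279, 249) [ 0.5279 -0.1165]
(195, 284) [ 0.5651 -0.1778]
(258, 284) [ 0.5577 -0.13  ]
(201, 378) [ 0.6436 -0.1694]
(264, 378) [ 0.6358 -0.1189]
yaw 7.084980650230135 w 0.04842337735957568
centre inner [ 0.60009134 -0.14909108] outer [ 0.60435775 -0.14992802]
[ 0.51834418 -0.02744251  0.25336442] 98.8930153333939
```

Emit:
jog_arm(
  delta_pos=[
    [2.5,-4,0],
    [5.5,-8,0],
    [8,-12,0],
    [8.2,-12.3,-2],
    [8.2,-12.3,-6],
    [8.2,-12.3,-10],
    [8.2,-12.3,-13],
    [8.2,-12.3,-14.5],
    [8.2,-12.3,-15],
    [8.2,-12.3,-15],
    [8.2,-12.3,-15],
  ],
  turn=[-0.4,-0.4,-0.4,-0.4,-0.4,-0.4,-0.4,-0.4,-0.4,-0.4,-0.4],
  grip=[1,1,1,1,1,1,1,1,1,1,1],
)

```text
time_s: 13.3
position: [0.6027, -0.1515, 0.1064]
tcp_rot: [[-0.989, -0.148, 0.003], [-0.148, 0.989, -0.001], [-0.002, -0.002, -1.0]]
force: [-0.2, -0.7, -4.0]
opening: 0.389
grasp_force: 30.0
```

```bash
python3 - <<'E'
from h import *
print(read_state()["position"])
c=cam("scene")["color"][200:340,270:410]; t=cam("top")["color"][140:260,270:400]
cv2.imwrite("pics/s4.png",np.hstack([cv2.resize(c,(400,400)),cv2.resize(t,(400,400))]))
E
```

```text
[ 0.60272486 -0.15154214  0.10643104]
```

View pics/s4.png

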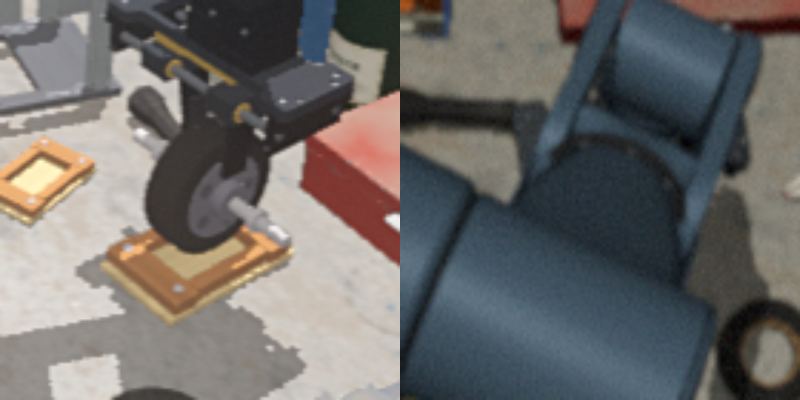

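The scene view shows the wheel above the large chock's trough, and the small one untouched at left. I'll shift slightly and set it down slowly.

Emit:
jog_arm(
  delta_pos=[
    [-0.2,0.1,0],
    [-0.2,0.1,-0.5],
    [-0.2,0.1,-1.0],
    [-0.2,0.1,-1.4],
    [-0.2,0.1,-1.7],
    [-0.2,0.1,-1.7],
  ],
  turn=[0,0,0,0,0,0],
  grip=[1,1,1,1,1,1],
)

```text
time_s: 14.15
position: [0.5998, -0.1502, 0.0879]
tcp_rot: [[-0.989, -0.148, -0.0], [-0.148, 0.989, 0.0], [0.0, 0.0, -1.0]]
force: [-0.3, -0.1, -3.8]
opening: 0.386
grasp_force: 30.0
```

Emit:
jog_arm(
  delta_pos=[
    [0,0,-0.1],
    [0,0,-0.2],
    [0,0,-0.2],
  ],
  turn=[0,0,0],
  grip=[1,1,1],
)

```text
time_s: 14.52
position: [0.6001, -0.1503, 0.0875]
tcp_rot: [[-0.989, -0.148, 0.001], [-0.148, 0.989, -0.0], [-0.001, -0.001, -1.0]]
force: [-1.3, 0.2, 5.8]
opening: 0.39
grasp_force: 30.0
```

The wheel is resting on the floor of the trough. Now I'll release it and rise straight up.

Emit:
jog_arm(
  delta_pos=[
    [0,0,0.1],
    [0,0,0.1],
    [0,0,0.1],
    [0,0,0.1],
    [0,0,0.1],
    [0,0,2],
    [0,0,5],
    [0,0,10],
    [0,0,15],
    [-5,5,17],
    [-10,10,17],
    [-10,10,17],
  ],
  turn=[0,0,0,0,0,0,0,0,0,0,0,0],
  grip=[0.8,0.4,0.3,0.3,0.3,0.3,0.3,0.3,0.3,0.3,0.3,0.3],
)

```text
time_s: 16.02
position: [0.4964, -0.0477, 0.2563]
tcp_rot: [[-0.989, -0.15, -0.002], [-0.15, 0.989, 0.001], [0.002, 0.001, -1.0]]
force: [0.3, -1.3, -0.6]
opening: 0.701
grasp_force: 0.0
```

```bash
python3 - <<'E'
from h import *
c=cam("scene")["color"][120:340,220:440]; t=cam("wrist")["color"]
cv2.imwrite("pics/s5.png",np.hstack([cv2.resize(c,(380,400)),cv2.resize(t,(420,400))]))
E
```

```text
(no output)
```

View pics/s5.png

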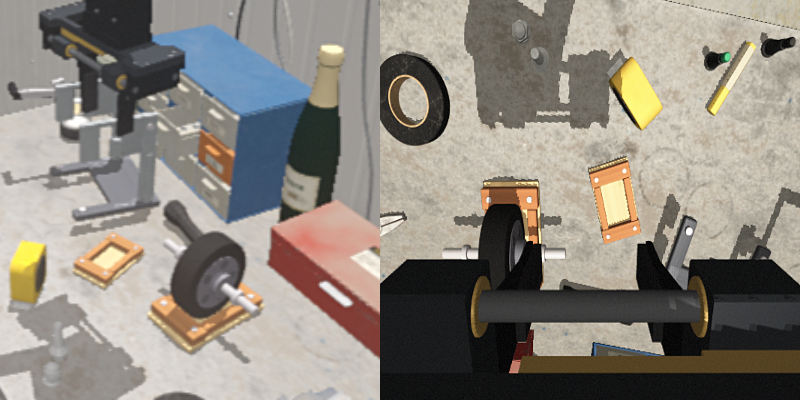

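The wheel stands upright and square in the large chock, at (208,270) in the left picture and (505,245) in the right. The lever is still open at (15,90), and the robot is clear of everything. I'm handing in.

```bash
python3 -c "
from rig import *
print(hand_in())"
```

```text
the job is handed in; nothing more can be done
None
```

The job is handed in: the lever is fully open, the wheel stands released and square in the larger chock, and I kept clear of the four bystanders; the hand-in returned no verdict.

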